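# Clamp a wear-test disc on the microscope's specimen holder

### The job

Load the blue specimen holder for the microscope: lay the green spacer ring flat on the white platen, centred around the pin, let go of it, then lay the steel disc (not the brass one) centred on top of the spacer and let go, setting each part down rather than dropping it. Then bring the red cap over, slide it about until the hidden pin finds its socket and it drops down flat onto the steel disc, and press it down until the sprung platen is at the bottom of its travel. Finish holding it pressed fully down, with the fingers still on the cap, and leave everything else on the table where it is.

Things in the scene. Friction and masses are not known exactly. Their poses are not given: they have to be found in the camera images.
- fixture: the specimen holder, fixed to the table: a blue block 90 x 90 x 22 mm (turned by its yaw) with a screw head 4 mm high near each corner and an upright brass pin at its centre. The pin is 9 mm in diameter, its top edge bevelled 2 mm, and passes freely through the platen. Origin: centre of the block's underside, on the table, straight below the pin.
- pin_tip (a point): centre of the brass pin's top, 70 mm above the table, 30 mm above the raised platen (10 mm above the two stacked discs). It does not move when the platen is pressed.
- platen_top (a point): centre of the white platen's upper face, 48 mm across; 40 mm above the table when raised. It goes down with the platen.
- platen (a joint): how far the sprung platen has been pushed down, in m: 0 raised, 0.008 at the stop. It stays raised until loaded with about 7.5 N, and reaches the stop at about 11.5 N (the weight of the parts lying on it, 2 to 3 N, counts).
- spacer: the spacer: a green plastic ring, 48 mm across, 10 mm thick, with a plain 22 mm hole through its middle; lies flat on the table. Origin: centre of its underside, z up. About 22 g.
- specimen: the wear-test disc: a bare steel ring, 48 mm across, 10 mm thick, with a plain 22 mm hole through its middle; lies flat on the table. Origin: centre of its underside, z up. About 110 g.
- cap: the clamp cap: red plastic, 44 mm tall, standing on its flange. Flange 50 mm across and 10 mm high; above it a round grip 28 mm across up to the flat top at 44 mm. In the underside, on its axis, a blind socket 13 mm in diameter and 24 mm deep for the pin (not seen from above). About 100 g. Origin: centre of its underside, z up.
- brass_disc: bystander: a brass ring, otherwise like the steel disc; not used. Origin: centre of its underside.
- dish: bystander: a shallow glass dish, 90 mm across, 16 mm high. Origin: centre of its underside.
- objective: bystander: a dark microscope objective standing on end, 34 mm across, 55 mm high. Origin: centre of its underside.
- driver: bystander: a screwdriver with an orange handle, 170 mm long, lying along its x axis. Origin: underneath it, near its middle.
- sample_box: bystander: a shut blue sample box 70 x 100 x 25 mm. Origin: centre of its underside.
- vial: bystander: a small amber jar, 40 mm across, 70 mm high. Origin: centre of its underside.
Things that resemble listed ones, but are neither listed nor needed, are in the scene too. Several things look just like the specimen: the one meant starts nearest to the robot's base.

How it is judged:
On the way, in this order (a step that is already met when the one before it is completed fails the run):
1. the spacer lies flat on the platen, centred around the pin, let go (horizontal distance between spacer and pin_tip below 0.006 m and z of spacer in the frame of platen_top between -0.002 and 0.002 m and angle between spacer's own z axis and vertical below 0.08 rad and contact force between the fingers and spacer below 0.1 N and linear speed of spacer below 0.03 m/s), for 0.2 s.
2. the steel disc lies flat on the spacer, centred, let go (horizontal distance between each of spacer, specimen and pin_tip below 0.006 m and z of spacer in the frame of platen_top between -0.002 and 0.002 m and angle between each of spacer, specimen's own z axis and vertical below 0.08 rad and z of specimen in the frame of platen_top between 0.008 and 0.012 m and contact force between the fingers and specimen below 0.1 N and linear speed of specimen below 0.03 m/s), for 0.2 s.
3. the cap has dropped over the pin and sits flat on the steel disc (horizontal distance between cap and pin_tip below 0.004 m and z of cap in the frame of platen_top between 0.018 and 0.0225 m and angle between cap's own z axis and vertical below 0.08 rad), for 0.2 s.
At the end, for the whole second after the job is handed in: Spacer and steel disc flat, in order, within 6 mm of the pin axis and 2 mm of height; cap on the pin (4 mm), flat (0.08 rad), seated to 2.5 mm; platen pressed at least 6.5 of 8 mm and still; fingers on the cap with over 2 N, touching neither disc; arm not on the holder (all of step 3 and horizontal distance between each of spacer, specimen and pin_tip below 0.006 m and z of spacer in the frame of platen_top between -0.002 and 0.002 m and angle between each of spacer, specimen's own z axis and vertical below 0.08 rad and z of specimen in the frame of platen_top between 0.008 and 0.012 m and value of joint platen above 0.0065 m and velocity of joint platen below 0.01 m/s and contact force between the fingers and cap above 2 N and contact force between the fingers and specimen below 0.1 N and contact force between the fingers and spacer below 0.1 N and contact force between the arm and fixture below 0.1 N); the arm keeps its last pose, push and grip.
It fails at once if a bystander is moved more than 30 mm (distance of any of brass_disc, dish, objective, driver, sample_box, vial from where it was at the start of the episode above 0.03 m).
It fails at once if the spacer, steel disc or cap is dropped (falls freely from about 25 mm or more) ((linear speed of spacer above 0.7 m/s and contact force between the fingers and spacer below 0.05 N) or (linear speed of specimen above 0.7 m/s and contact force between the fingers and specimen below 0.05 N) or (linear speed of cap above 0.7 m/s and contact force between the fingers and cap below 0.05 N)).
It also fails if it takes over 72 s, if anything falls off the work surface, if the arm or the gripper's body presses on something with over 40 N, if the wrist force passes 120 N, or if a joint passes its speed limit or range.

### The arm

A 6-joint arm with a two-finger parallel gripper is mounted at the origin on the work surface. World frame = base frame: x ahead of the robot, y to its left, z up, the work surface at z = 0. Lengths are in m, angles in rad, forces in N, time in s.
With the tool pointing down it reaches from about 0.325 to 0.9 m from the base axis. Payload 6.1 kg.
Tool frame: the origin (TCP) lies midway between the tips of the shut fingers; the grasp point (between the pads) lies 19 mm behind it; z points along the fingers, y is the line along which they close (so a half turn about z gives the same grasp; the last joint's range is limited). The gripper opens to 85 mm and grips with 20 to 120 N. Pads are 22 mm wide; open, the fingers measure 114 mm over their backs; the gripper's body (76 mm by 85 mm) begins 54 mm behind the grasp point. The pads swing forward as they close: fully open they stand 13 mm farther back than shut.
Start: joints at [1.088, 0.22, 1.526, -0, 1.395, -0.126], TCP at [0.218, 0.586, 0.231] pointing down, gripper open.
Joint ranges: [-2.98, 2.98], [-0.91, 2.08], [0.09, 2.57], [-1.24, 4.39], [0.2, 2.65], [-2.68, 2.68]. Speed limits (rad/s): [2.57, 2.57, 3.01, 3.14, 3.14, 3.14].

### API

Orientations are given as a rotation vector (axis times angle).
In Python, from cell import arm gives the robot as it stands.
- The arm moves only by the tool step_arm, never from a script. Its argument "plan" is a list of rows, each an object with "dr": the turn, a rotation vector about the tool's x, y, z in degrees, a list of three; "slide": the shift along the tool's x, y, z in mm, a list of three; "fingers": the opening, from 0 (shut) to 1 (fully open). In form: [{"dr": [rx, ry, rz], "slide": [x, y, z], "fingers": fingers}, ...]. A call has 1 to 20 rows; each row is the pose to reach, as a shift and turn from the pose commanded when the call began, along the tool's axes at that moment; what a row does not reach only later rows make up. A row lasts 1/10 s, in which the tool goes at most 50 mm and 8.59 degrees, less where a joint would pass 70% of its speed; a pose out of reach is approached as far as the arm can. A call with a gripper value outside its range is refused whole. The fingers move at their own pace and stop on an object; the grip force is fixed at half the most. Time passes only in rows, so rows that repeat a pose let the fingers close. It gives the time, the measured TCP pose, the force, the opening and the grip force at its end, in the units of the state.
- arm.get_obs(): the state, without advancing time (a new reading comes with each control period).
- arm.get_image(name): name is "side" or "top" or "wrist"; returns a dict with "img" (480x640x3 uint8, red, green, blue), "range_z" (480x640 float32, m along the optical axis (not along the pixel's ray), 0 where there is no reading), "fx", "fy", "cx", "cy" (pixels), "dist" ([k1, k2, p1, p2, k3] as OpenCV has them; the pictures are not rectified), "R" (3x3) and "t" (3): a world point X has camera coordinates R X + t. Camera axes: x right, y down, z forward; pixel columns grow to the right and rows downward; lengths in m; the calibration is good to about 2 mm. A picture is of the moment at which its call begins.
- arm.job_done(): hands the job in; it is judged then, once.
The state is a dict: "time_s": time; "qpos": joint angles; "joint_velocities": joint speeds; "effort": joint torques, N m; "position": TCP position; "eef_rot": TCP orientation; "wrist_force": force on the tool from outside, world axes, zero at the start; "ft_torque": the same for the moment, N m; "finger_gap": opening from 0.0 (shut) to 1.0 (fully open); "grasp_force": force on a finger pad.
Only numpy, scipy, OpenCV 4.12 (cv2) and the standard library are available. Lean on these libraries where they do the work, as an engineer would, in place of code of your own. Each camera call takes 0.05 s, during which the arm holds its last target. There are 200 camera calls.

## Working session

There is one attempt and no reset: what is moved stays moved. The work goes in short steps, Python scripts to look and compute and a tool call to move; the robot and the scene stay as the last step left them, time stands still between calls to the robot, and variables do not carry over. Pictures are saved under pics/ and viewed, at most 10 in all, crops included, and the job is handed in when it is done.

Besides the shell and the picture viewer there is one more tool, called after "Emit:" as name(argument=value, ...) on one line, values as JSON. step_arm: Moves the arm, as the interface text tells. Its arguments: {"type":"object","properties":{"plan":{"type":"array","items":{"type":"object","properties":{"dr":{"type":"array","items":{"type":"number"}},"slide":{"type":"array","items":{"type":"number"}},"fingers":{"type":"number"}}}}},"required":["plan"]}

```bash
mkdir -p pics
cat > h.py <<'E'
import numpy as np, cv2
from cell import arm
def snap(n):
    d=arm.get_image(n); np.savez(f'/tmp/{n}.npz',**{k:np.array(v) for k,v in d.items()}); return d
def K(d): return np.array([[d['fx'],0,d['cx']],[0,d['fy'],d['cy']],[0,0,1.]])
def ray(d,uv,z):
    p=cv2.undistortPoints(np.array(uv,float).reshape(-1,1,2),K(d),np.array(d['dist'],float)).reshape(-1,2)
    R=np.array(d['R']);t=np.array(d['t'])
    c=-R.T@t; v=np.c_[p,np.ones(len(p))]@R
    return c+v*((z-c[2])/v[:,2])[:,None]
def save(d,f): cv2.imwrite('pics/'+f,cv2.cvtColor(d['img'],cv2.COLOR_RGB2BGR))
def cloud(d):
    z=np.array(d['range_z']);h,w=z.shape
    u,v=np.meshgrid(np.arange(w),np.arange(h))
    p=cv2.undistortPoints(np.stack([u,v],-1).reshape(-1,1,2).astype(float),K(d),np.array(d['dist'],float)).reshape(-1,2)
    P=np.c_[p,np.ones(len(p))]*z.reshape(-1,1)
    X=(P-np.array(d['t']))@np.array(d['R']); X[z.ravel()==0]=np.nan
    return X.reshape(h,w,3)
E
python3 - <<'E'
from h import *
for n in('top','side'):
    d=snap(n); save(d,n+'0.png')
print(arm.get_obs())
E
```

```text
{'time_s': 0.1, 'qpos': array([ 1.08790681e+00,  2.21142043e-01,  1.52751574e+00,  9.96075433e-06,
        1.39469394e+00, -1.26073688e-01]), 'joint_velocities': array([-0.00104355, -0.00056623, -0.00251172, -0.00172478,  0.00075975,
        0.00011268]), 'effort': array([ 5.37611450e-04, -4.98245895e+01, -3.90545762e+01, -2.13063831e-04,
        5.72104531e-03, -2.31127808e-05]), 'position': array([0.21803554, 0.58514842, 0.23030179]), 'eef_rot': array([-5.57423679e-01, -3.09119788e+00,  2.63096475e-03]), 'wrist_force': array([ 1.10022607, -0.41224698, -1.21977589]), 'ft_torque': array([-0.02044134, -0.0037144 ,  0.03682389]), 'grasp_force': 0.0, 'finger_gap': 1.000250559283384}
```

View pics/top0.png

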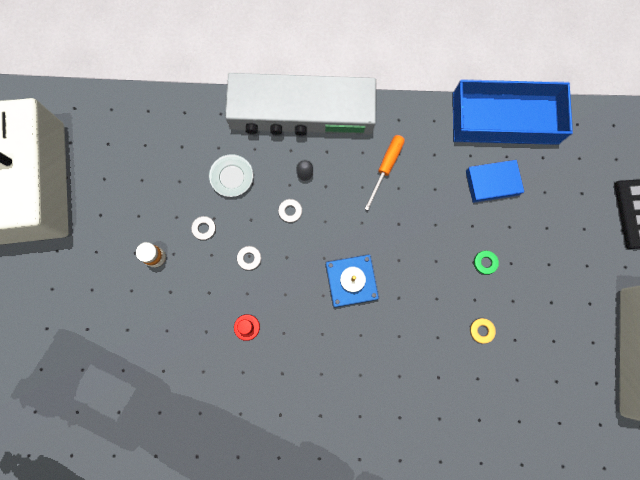

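View pics/side0.png

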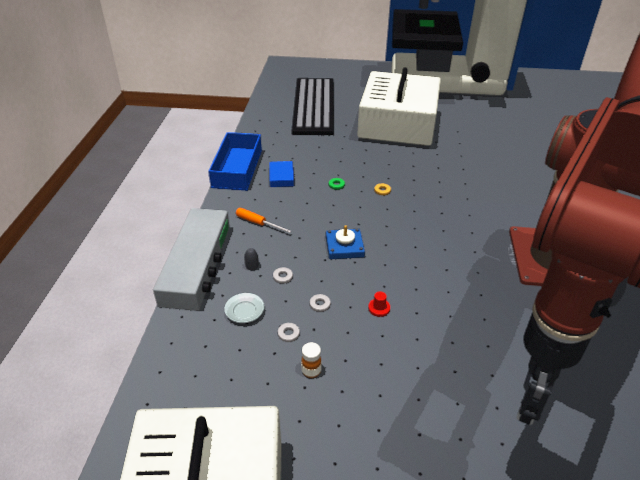

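Top view: green ring (486,262), yellow ring (483,331), three steel-like rings (203,228), (290,211), (249,258), cap (246,327), and fixture pin near (352,280). The side view agrees.

Run:
```python
from h import *
d=np.load('/tmp/top.npz')
print('cam',-d['R'].T@d['t']); print(d['R'])
img=d['img']; hsv=cv2.cvtColor(img,cv2.COLOR_RGB2HSV)
def cen(m,c,r=30):
    mm=np.zeros_like(m); u,v=c; mm[v-r:v+r,u-r:u+r]=m[v-r:v+r,u-r:u+r]
    cs,_=cv2.findContours(mm,cv2.RETR_EXTERNAL,cv2.CHAIN_APPROX_NONE); c=max(cs,key=cv2.contourArea)
    (x,y),r_=cv2.minEnclosingCircle(cv2.convexHull(c)); M=cv2.moments(c); return (M['m10']/M['m00'],M['m01']/M['m00']),r_
sat=(hsv[...,1]>140).astype(np.uint8); wh=((hsv[...,1]<60)&(hsv[...,2]>140)).astype(np.uint8)
for n,m,c,z in [('green',sat,(486,262),.01),('yellow',sat,(483,331),.01),('s1',wh,(203,228),.01),('s2',wh,(290,211),.01),('s3',wh,(249,258),.01),('cap',sat,(246,327),.01),('platen',wh,(352,280),.04),('block',sat,(352,280),.022),('dish',wh,(231,176),.016)]:
    p,r=cen(m,c); X=ray(d,[p],z)[0]; print(n,np.round(p,1),round(r,1),X.round(4),np.hypot(*X[:2]).round(3))
    if n=='block':
        mm=np.zeros_like(m);mm[250:310,320:385]=m[250:310,320:385]
        cs,_=cv2.findContours(mm,0,1);b=cv2.minAreaRect(np.concatenate(cs));print(b,ray(d,cv2.boxPoints(b),.022).round(3))
for n,p,z in [('pintop',(353,278),.07),('obj',(305,170),.055),('vial',(148,252),.07),('dr1',(367,210),.01),('dr2',(398,140),.02)]: print(n,ray(d,[p],z)[0].round(3))
```

```text
cam [0.41062927 0.09686772 1.06511567]
[[ 0.02505982 -0.99947645  0.02046515]
 [-0.98013888 -0.02859316 -0.19624018]
 [ 0.1967226  -0.01514095 -0.98034227]]
green [485.7 262. ] 12.2 [ 0.5756 -0.2446  0.01  ] 0.625
yellow [487.2 329.7] 6.7 [ 0.4433 -0.2423  0.01  ] 0.505
s1 [202.5 227.2] 12.5 [0.6297 0.321  0.01  ] 0.707
s2 [289.8 209.7] 12.2 [0.6711 0.1485 0.01  ] 0.687
s3 [248.5 257.2] 12.5 [0.5718 0.2266 0.01  ] 0.615
cap [246.4 327.2] 13.2 [0.4354 0.2233 0.01  ] 0.489
platen [352.5 279.1] 12.7 [0.5305 0.0219 0.04  ] 0.531
block [351.5 280.6] 31.2 [0.5296 0.0224 0.022 ] 0.53
((351.7249755859375, 280.4598388671875), (45.811038970947266, 45.70556640625), 79.87532806396484) [[ 0.565  0.075  0.022]
 [ 0.583 -0.014  0.022]
 [ 0.495 -0.03   0.022]
 [ 0.477  0.057  0.022]]
dish [230.4 174.9] 23.0 [0.7386 0.271  0.016 ] 0.787
pintop [0.529 0.023 0.07 ]
obj [0.741 0.119 0.055]
vial [0.567 0.405 0.07 ]
dr1 [ 0.675 -0.008  0.01 ]
dr2 [ 0.823 -0.069  0.02 ]
```

```bash
cat >> h.py <<'E'
from scipy.spatial.transform import Rotation as Ro
def go(x,y,z):
    o=arm.get_obs(); R=Ro.from_rotvec(o['eef_rot']).as_matrix()
    # slide (mm) to target; dr (deg) to make the tool point straight down at the same yaw
    yt=R[:,1].copy(); yt[2]=0; yt/=np.linalg.norm(yt); zt=np.array([0,0,-1.]); Rt=np.c_[np.cross(yt,zt),yt,zt]
    print('t',o['time_s'],'pos',o['position'].round(4),'slide',(R.T@(np.array([x,y,z])-o['position'])*1e3).round(1),
     'dr',np.degrees(Ro.from_matrix(R.T@Rt).as_rotvec()).round(2),'yaxis',R[:,1].round(3),'F',o['wrist_force'].round(1),'gap',round(float(o['finger_gap']),3),'g',round(float(o['grasp_force']),1))
E
python3 -c "
from h import *
go(.5756,-.2446,.15)"
```

```text
t 0.1 pos [0.218  0.5851 0.2303] slide [-624.9 -652.4   81.3] dr [-0.1  -0.01 -0.  ] yaxis [ 0.349  0.937 -0.002] F [ 1.1 -0.4 -1.2] gap 1.0 g 0.0
```

Emit:
step_arm(plan=[{"dr": [0,0,0],"slide": [-40,-42,0],"fingers": 1},{"dr": [0,0,0],"slide": [-625,-652,81],"fingers": 1},{"dr": [0,0,0],"slide": [-625,-652,81],"fingers": 1},{"dr": [0,0,0],"slide": [-625,-652,81],"fingers": 1},{"dr": [0,0,0],"slide": [-625,-652,81],"fingers": 1},{"dr": [0,0,0],"slide": [-625,-652,81],"fingers": 1},{"dr": [0,0,0],"slide": [-625,-652,81],"fingers": 1},{"dr": [0,0,0],"slide": [-625,-652,81],"fingers": 1},{"dr": [0,0,0],"slide": [-625,-652,81],"fingers": 1},{"dr": [0,0,0],"slide": [-625,-652,81],"fingers": 1},{"dr": [0,0,0],"slide": [-625,-652,81],"fingers": 1},{"dr": [0,0,0],"slide": [-625,-652,81],"fingers": 1},{"dr": [0,0,0],"slide": [-625,-652,81],"fingers": 1},{"dr": [0,0,0],"slide": [-625,-652,81],"fingers": 1},{"dr": [0,0,0],"slide": [-625,-652,81],"fingers": 1},{"dr": [0,0,0],"slide": [-625,-652,81],"fingers": 1},{"dr": [0,0,0],"slide": [-625,-652,81],"fingers": 1},{"dr": [0,0,0],"slide": [-625,-652,81],"fingers": 1},{"dr": [0,0,0],"slide": [-625,-652,81],"fingers": 1},{"dr": [0,0,0],"slide": [-625,-652,81],"fingers": 1}])

```text
time_s: 2.1
position: [0.5757, -0.2448, 0.149]
eef_rot: [-0.561, -3.089, -0.001]
wrist_force: [0.3, 0.1, -0.2]
finger_gap: 0.998
grasp_force: 0.0
```

```bash
cat >> h.py <<'E'
def ring(d,mask,z,near=None):
    cs,_=cv2.findContours(mask.astype(np.uint8),cv2.RETR_EXTERNAL,cv2.CHAIN_APPROX_NONE)
    for c in cs:
        if cv2.contourArea(c)<300: continue
        P=ray(d,c.reshape(-1,2).astype(float),z)[:,:2].astype(np.float32)
        A=np.c_[2*P,np.ones(len(P))]; s=np.linalg.lstsq(A,(P**2).sum(1),rcond=None)[0]
        e=cv2.minEnclosingCircle(P.reshape(-1,1,2))
        print('fit',s[:2].round(4),'r',np.sqrt(s[2]+s[0]**2+s[1]**2).round(4),'enc',np.round(e[0],4),round(e[1],4),'bb',cv2.boundingRect(c))
E
python3 - <<'E'
from h import *
d=snap('wrist'); save(d,'w1.png')
h=cv2.cvtColor(d['img'],cv2.COLOR_RGB2HSV)
ring(d,(h[...,0]>45)&(h[...,0]<85)&(h[...,1]>120)&(h[...,2]>60),.01)
go(.5756,-.2446,0)
E
```

```text
fit [ 0.574  -0.2476] r 0.0233 enc [ 0.5739 -0.2477] 0.024 bb (282, 203, 60, 59)
t 2.15 pos [ 0.5755 -0.2433  0.1493] slide [ -0.9  -1.3 149.3] dr [ 0.04 -0.12  0.  ] yaxis [0.35  0.937 0.001] F [-0.6  0.5  0.7] gap 1.003 g 0.0
```

View pics/w1.png

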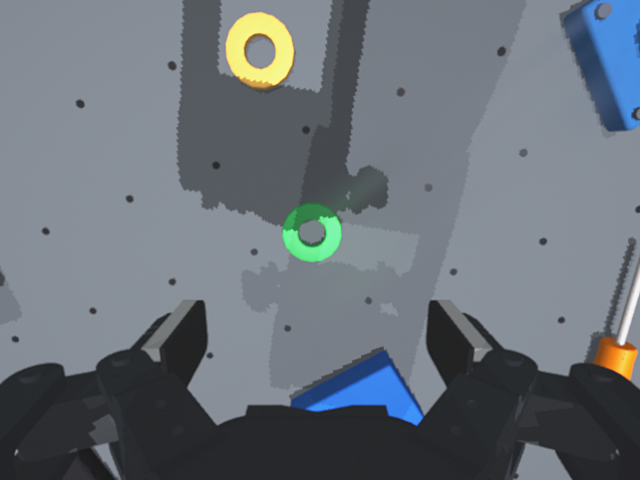

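The wrist view shows the green ring centred near (312,232), between the open fingers.

Emit:
step_arm(plan=[{"dr": [0,0,0],"slide": [0.5,-3.5,40],"fingers": 1},{"dr": [0,0,0],"slide": [0.5,-3.5,80],"fingers": 1},{"dr": [0,0,0],"slide": [0.5,-3.5,115],"fingers": 1},{"dr": [0,0,0],"slide": [0.5,-3.5,135],"fingers": 1},{"dr": [0,0,0],"slide": [0.5,-3.5,145],"fingers": 1},{"dr": [0,0,0],"slide": [0.5,-3.5,149],"fingers": 1},{"dr": [0,0,0],"slide": [0.5,-3.5,149],"fingers": 1},{"dr": [0,0,0],"slide": [0.5,-3.5,149],"fingers": 0.5},{"dr": [0,0,0],"slide": [0.5,-3.5,149],"fingers": 0.4},{"dr": [0,0,0],"slide": [0.5,-3.5,149],"fingers": 0.4},{"dr": [0,0,0],"slide": [0.5,-3.5,149],"fingers": 0.4},{"dr": [0,0,0],"slide": [0.5,-3.5,149],"fingers": 0.4},{"dr": [0,0,0],"slide": [0.5,-3.5,149],"fingers": 0.4},{"dr": [0,0,0],"slide": [0.5,-3.5,149],"fingers": 0.4},{"dr": [0,0,0],"slide": [0.5,-3.5,149],"fingers": 0.4}])

```text
time_s: 3.65
position: [0.5756, -0.2473, 0.0036]
eef_rot: [0.557, 3.09, -0.001]
wrist_force: [-3.5, 2.3, 9.5]
finger_gap: 0.517
grasp_force: 59.7
```

Emit:
step_arm(plan=[{"dr": [0,0,0],"slide": [0,0,-5],"fingers": 0.3},{"dr": [0,0,0],"slide": [0,0,-15],"fingers": 0.3},{"dr": [0,0,0],"slide": [0,0,-35],"fingers": 0.3},{"dr": [0,0,0],"slide": [0,0,-65],"fingers": 0.3},{"dr": [0,0,0],"slide": [0,0,-100],"fingers": 0.3},{"dr": [0,0,0],"slide": [0,0,-130],"fingers": 0.3},{"dr": [0,0,0],"slide": [0,0,-149],"fingers": 0.3},{"dr": [0,0,0],"slide": [0,0,-149],"fingers": 0.3},{"dr": [0,0,0],"slide": [0,0,-149],"fingers": 0.3}])

```text
time_s: 4.55
position: [0.5745, -0.2468, 0.1505]
eef_rot: [0.557, 3.091, -0.0]
wrist_force: [0.3, -0.3, -0.1]
finger_gap: 0.515
grasp_force: 61.0
```

Run:
```python
from h import *
d=snap('wrist'); save(d,'w2.png')
h=cv2.cvtColor(d['img'],cv2.COLOR_RGB2HSV)
m=(h[...,0]>45)&(h[...,0]<85)&(h[...,1]>120)&(h[...,2]>60)
ring(d,m,.153)
X=cloud(d); P=X[m]; print(np.nanmedian(P,0),np.nanpercentile(P[:,2],[5,50,95]))
go(.53,.022,.15)
```

```text
fit [ 0.5745 -0.2463] r 0.024 enc [ 0.5745 -0.2462] 0.0251 bb (262, 254, 110, 110)
[ 0.57250255 -0.24552071  0.15649355] [0.15274698 0.15649355 0.15753877]
t 4.6 pos [ 0.5738 -0.2463  0.1492] slide [134.8 236.1  -0.5] dr [ 0.01 -0.09  0.  ] yaxis [0.349 0.937 0.   ] F [ 0.4 -0.  -0.1] gap 0.516 g 61.0
```

View pics/w2.png

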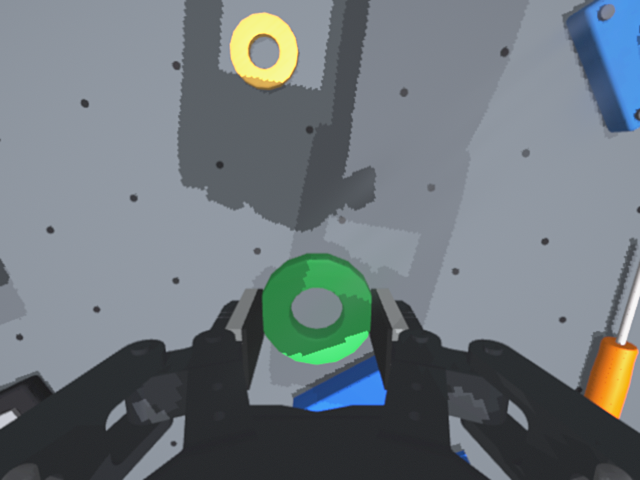

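The ring is held level, centred at (317,309). Next I'll move it near the fixture and look at the pin from slightly behind.

Emit:
step_arm(plan=[{"dr": [0,0,0],"slide": [5,12,0],"fingers": 0.3},{"dr": [0,0,0],"slide": [15,36,0],"fingers": 0.3},{"dr": [0,0,0],"slide": [30,76,0],"fingers": 0.3},{"dr": [0,0,0],"slide": [46,116,0],"fingers": 0.3},{"dr": [0,0,0],"slide": [62,156,0],"fingers": 0.3},{"dr": [0,0,0],"slide": [78,196,0],"fingers": 0.3},{"dr": [0,0,0],"slide": [90,224,0],"fingers": 0.3},{"dr": [0,0,0],"slide": [95,236,0],"fingers": 0.3},{"dr": [0,0,0],"slide": [95,236,0],"fingers": 0.3},{"dr": [0,0,0],"slide": [95,236,0],"fingers": 0.3}])

```text
time_s: 5.6
position: [0.5676, 0.0072, 0.1497]
eef_rot: [-0.557, -3.091, 0.001]
wrist_force: [-0.6, 0.3, -0.9]
finger_gap: 0.514
grasp_force: 61.1
```

Run:
```python
from h import *
d=snap('wrist'); save(d,'w3.png')
h=cv2.cvtColor(d['img'],cv2.COLOR_RGB2HSV)
print('green');ring(d,(h[...,0]>45)&(h[...,0]<85)&(h[...,1]>120)&(h[...,2]>60),.156)
print('platen');ring(d,(h[...,1]<45)&(h[...,2]>170),.04)
X=cloud(d); m=(X[...,2]>.058)&(X[...,2]<.085)&(np.hypot(X[...,0]-.53,X[...,1]-.022)<.02)
print(m.sum(),np.nanmean(X[m],0),np.argwhere(m).mean(0)); ys=np.argwhere(m&(X[...,2]>.066)).mean(0); print('pin top ray',ys,ray(d,[ys[::-1]],.07))
go(.53,.022,.15)
```

```text
green
fit [0.5659 0.0083] r 0.0234 enc [0.566  0.0085] 0.0245 bb (262, 254, 110, 111)
platen
fit [0.6513 0.1347] r 0.021 enc [0.6513 0.1346] 0.0216 bb (490, 260, 60, 55)
fit [0.5289 0.0205] r 0.0227 enc [0.5288 0.0205] 0.0232 bb (281, 150, 68, 68)
fit [0.5628 0.2044] r 0.0209 enc [0.5628 0.2044] 0.0215 bb (564, 98, 68, 69)
181 [0.52895394 0.02069993 0.06838746] [189.34254144 314.35359116]
pin top ray [189.8502994  314.29341317] [[0.52905939 0.02062911 0.07      ]]
t 5.65 pos [0.5678 0.0066 0.1499] slide [40.8  1.2 -0.1] dr [-0.04 -0.03 -0.  ] yaxis [ 0.35   0.937 -0.001] F [ 0.4  0.7 -0.8] gap 0.518 g 61.1
```

View pics/w3.png

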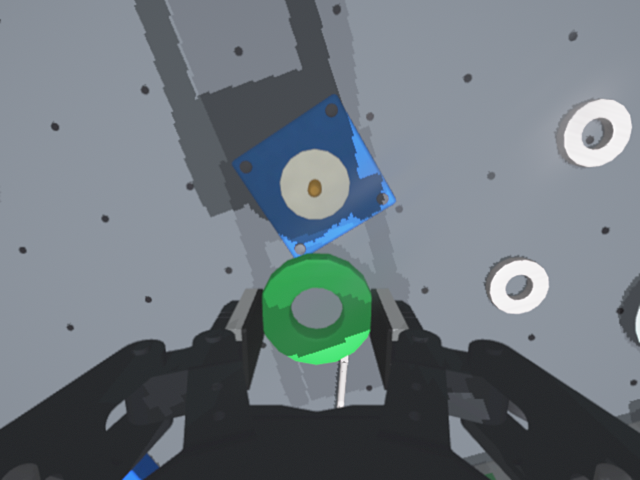

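Pin near (314,189), platen centred on it, and ring held ahead of it. I'll shift over the pin and lower.

Emit:
step_arm(plan=[{"dr": [0,0,0],"slide": [15,0,0],"fingers": 0.3},{"dr": [0,0,0],"slide": [32,-1.5,0],"fingers": 0.3},{"dr": [0,0,0],"slide": [39,-1.5,0],"fingers": 0.3},{"dr": [0,0,0],"slide": [39,-1.5,10],"fingers": 0.3},{"dr": [0,0,0],"slide": [39,-1.5,30],"fingers": 0.3},{"dr": [0,0,0],"slide": [39,-1.5,60],"fingers": 0.3},{"dr": [0,0,0],"slide": [39,-1.5,85],"fingers": 0.3},{"dr": [0,0,0],"slide": [39,-1.5,97],"fingers": 0.3},{"dr": [0,0,0],"slide": [39,-1.5,102],"fingers": 0.3},{"dr": [0,0,0],"slide": [39,-1.5,105],"fingers": 0.3},{"dr": [0,0,0],"slide": [39,-1.5,105],"fingers": 0.3},{"dr": [0,0,0],"slide": [39,-1.5,105],"fingers": 0.3}])

```text
time_s: 6.85
position: [0.5319, 0.0197, 0.0465]
eef_rot: [0.557, 3.09, 0.0]
wrist_force: [0.7, -0.2, 0.6]
finger_gap: 0.521
grasp_force: 61.1
```

Run:
```python
from h import *
d=snap('wrist')
h=cv2.cvtColor(d['img'],cv2.COLOR_RGB2HSV)
m=(h[...,0]>45)&(h[...,0]<85)&(h[...,1]>120)&(h[...,2]>60)
ring(d,m,.05); X=cloud(d); print(np.nanpercentile(X[m][:,2],[10,50,90]))
m=(X[...,2]>.060)&(X[...,2]<.085)&(np.hypot(X[...,0]-.53,X[...,1]-.022)<.009)
ys=np.argwhere(m&(X[...,2]>.066)).mean(0); print(m.sum(),'pin',ys,ray(d,[ys[::-1]],.07))
go(.53,.022,.043)
```

```text
fit [0.5316 0.0203] r 0.0239 enc [0.5316 0.0206] 0.025 bb (262, 254, 110, 111)
[0.05135892 0.05253722 0.05333901]
606 pin [325.62946429 314.54910714] [[0.52766729 0.02103611 0.07      ]]
t 6.9 pos [0.5319 0.0197 0.0465] slide [2.6 1.5 3.5] dr [ 0.03  0.12 -0.  ] yaxis [0.349 0.937 0.   ] F [ 0.  -0.5 -0.8] gap 0.513 g 61.1
```

Emit:
step_arm(plan=[{"dr": [0,0,0],"slide": [1.5,0,0.5],"fingers": 0.3},{"dr": [0,0,0],"slide": [1.5,0,1.5],"fingers": 0.3},{"dr": [0,0,0],"slide": [1.5,0,2],"fingers": 0.3},{"dr": [0,0,0],"slide": [1.5,0,2],"fingers": 0.3}])

```text
time_s: 7.3
position: [0.5296, 0.0204, 0.0437]
eef_rot: [0.557, 3.092, 0.0]
wrist_force: [-2.3, 0.1, 3.2]
finger_gap: 0.512
grasp_force: 61.5
```

Run:
```python
from h import *
d=snap('wrist'); 
h=cv2.cvtColor(d['img'],cv2.COLOR_RGB2HSV)
m=(h[...,0]>45)&(h[...,0]<85)&(h[...,1]>120)&(h[...,2]>60)
ring(d,m,.0505); X=cloud(d); print(np.nanpercentile(X[m][:,2],[10,50,90]))
save({'img':cv2.resize(d['img'][230:390,240:400],None,fx=3,fy=3)},'c4.png')
go(.53,.022,.043)
```

```text
fit [0.5277 0.0216] r 0.0233 enc [0.5277 0.0216] 0.0244 bb (262, 254, 110, 111)
[0.04858786 0.04973361 0.05055182]
t 7.35 pos [0.5295 0.0204 0.0436] slide [0.1 1.7 0.6] dr [ 0.    0.01 -0.  ] yaxis [0.349 0.937 0.   ] F [-2.1 -0.2  3.4] gap 0.513 g 61.5
```

View pics/c4.png

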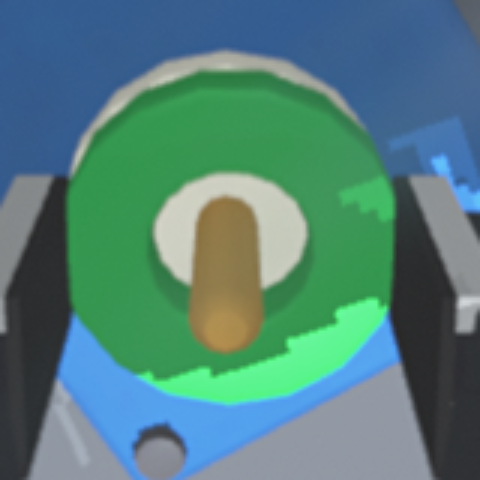

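Run:
```python
from h import *
d=np.load('/tmp/wrist.npz')
a=ray(d,[(316,247.3),(316,254),(316,295.7),(316,326.7)],.04); b=ray(d,[(316,230+325/3)],.07)
x=np.array([-.937,.349]); print(a@np.r_[x,0],b@np.r_[x,0]); print(a,b)
```

```text
[-0.46313866 -0.46604105 -0.48476843 -0.49946118] [-0.48812395]
[[0.50535849 0.02974856 0.04      ]
 [0.50807757 0.02873247 0.04      ]
 [0.52562218 0.02217636 0.04      ]
 [0.539387   0.01703278 0.04      ]] [[0.52877397 0.02102368 0.07      ]]
```

The ring rests on the platen with the pin through it, about 1.3 mm off-centre. I'll nudge it, release, and rise.

Emit:
step_arm(plan=[{"dr": [0,0,0],"slide": [1,0,-0.5],"fingers": 0.3},{"dr": [0,0,0],"slide": [1.3,0,-0.5],"fingers": 0.3},{"dr": [0,0,0],"slide": [1.3,0,-0.3],"fingers": 0.6},{"dr": [0,0,0],"slide": [1.3,0,-0.3],"fingers": 0.8},{"dr": [0,0,0],"slide": [1.3,0,-0.3],"fingers": 0.9},{"dr": [0,0,0],"slide": [1.3,0,-0.3],"fingers": 1},{"dr": [0,0,0],"slide": [1.3,0,-0.3],"fingers": 1},{"dr": [0,0,0],"slide": [1.3,0,-0.3],"fingers": 1},{"dr": [0,0,0],"slide": [1.3,0,-10],"fingers": 1},{"dr": [0,0,0],"slide": [1.3,0,-40],"fingers": 1},{"dr": [0,0,0],"slide": [1.3,0,-80],"fingers": 1},{"dr": [0,0,0],"slide": [1.3,0,-105],"fingers": 1},{"dr": [0,0,0],"slide": [1.3,0,-105],"fingers": 1}])

```text
time_s: 8.65
position: [0.5316, 0.0205, 0.1539]
eef_rot: [0.556, 3.083, 0.001]
wrist_force: [0.2, -0.3, 0.1]
finger_gap: 1.002
grasp_force: 0.0
```

Run:
```python
from h import *
d=snap('wrist'); 
h=cv2.cvtColor(d['img'],cv2.COLOR_RGB2HSV)
m=(h[...,0]>45)&(h[...,0]<85)&(h[...,1]>120)&(h[...,2]>60)
ring(d,m,.05); X=cloud(d); print(np.nanpercentile(X[m][:,2],[10,50,90]))
m=(X[...,2]>.067)&(X[...,2]<.085)&(np.hypot(X[...,0]-.53,X[...,1]-.022)<.02)
ys=np.argwhere(m).mean(0); print(m.sum(),'pin',ys,ray(d,[ys[::-1]],.07))
go(.5718,.2266,.15)
```

```text
fit [0.527  0.0218] r 0.0233 enc [0.5271 0.0219] 0.0241 bb (282, 203, 67, 67)
[0.04877547 0.04981541 0.05070401]
138 pin [246.94202899 314.05072464] [[0.52858865 0.02072465 0.07      ]]
t 8.7 pos [0.5301 0.0206 0.1514] slide [ 32.9 207.6   1.5] dr [ 0.08  0.31 -0.  ] yaxis [0.349 0.937 0.001] F [0.2 0.1 0.7] gap 0.999 g 0.0
```

Emit:
step_arm(plan=[{"dr": [0,0,0],"slide": [4,25,0],"fingers": 1},{"dr": [0,0,0],"slide": [12,70,0],"fingers": 1},{"dr": [0,0,0],"slide": [19,118,0],"fingers": 1},{"dr": [0,0,0],"slide": [26,165,0],"fingers": 1},{"dr": [0,0,0],"slide": [31,195,0],"fingers": 1},{"dr": [0,0,0],"slide": [33,207,0],"fingers": 1},{"dr": [0,0,0],"slide": [33,207,0],"fingers": 1},{"dr": [0,0,0],"slide": [33,207,0],"fingers": 1},{"dr": [0,0,0],"slide": [33,207,0],"fingers": 1}])

```text
time_s: 9.6
position: [0.5693, 0.2246, 0.1479]
eef_rot: [-0.56, -3.091, 0.001]
wrist_force: [1.0, -0.2, -0.9]
finger_gap: 1.001
grasp_force: 0.0
```

Run:
```python
from h import *
d=snap('wrist'); save(d,'w5.png')
h=cv2.cvtColor(d['img'],cv2.COLOR_RGB2HSV)
ring(d,(h[...,1]<45)&(h[...,2]>160),.01)
go(.5718,.2266,.15)
```

```text
fit [0.7298 0.2549] r 0.0312 enc [0.7322 0.2611] 0.0387 bb (380, 348, 67, 77)
fit [0.6686 0.1472] r 0.0234 enc [0.6686 0.1471] 0.024 bb (246, 343, 55, 49)
fit [0.6275 0.3189] r 0.0235 enc [0.6275 0.3188] 0.0242 bb (422, 230, 61, 58)
fit [0.5721 0.2257] r 0.0194 enc [0.57   0.2255] 0.0241 bb (287, 207, 61, 56)
fit [0.5723 0.4423] r 0.0282 enc [0.5756 0.4381] 0.038 bb (543, 84, 97, 92)
t 9.65 pos [0.5695 0.2247 0.1481] slide [-1.5  2.6 -1.9] dr [-0.03 -0.02 -0.  ] yaxis [ 0.351  0.936 -0.001] F [-0.6  0.7  0.3] gap 1.002 g 0.0
```

View pics/w5.png

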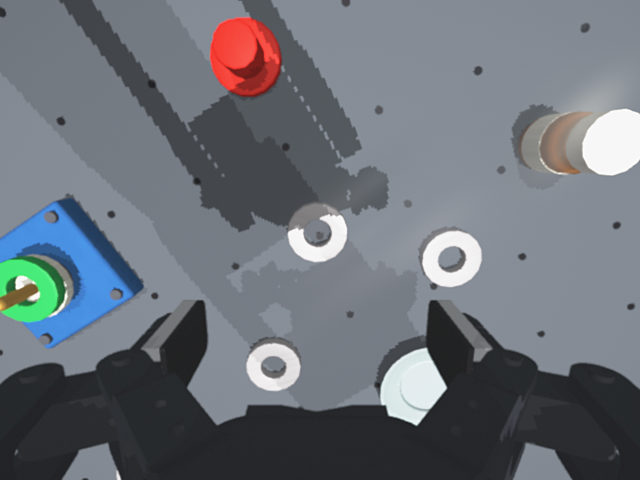

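The steel ring is centred near (317,232), ready to grasp.

Emit:
step_arm(plan=[{"dr": [0,0,0],"slide": [0,1,40],"fingers": 1},{"dr": [0,0,0],"slide": [0,1,80],"fingers": 1},{"dr": [0,0,0],"slide": [0,1,115],"fingers": 1},{"dr": [0,0,0],"slide": [0,1,135],"fingers": 1},{"dr": [0,0,0],"slide": [0,1,143],"fingers": 1},{"dr": [0,0,0],"slide": [0,1,146],"fingers": 1},{"dr": [0,0,0],"slide": [0,1,146],"fingers": 0.7},{"dr": [0,0,0],"slide": [0,1,146],"fingers": 0.5},{"dr": [0,0,0],"slide": [0,1,146],"fingers": 0.4},{"dr": [0,0,0],"slide": [0,1,146],"fingers": 0.3},{"dr": [0,0,0],"slide": [0,1,146],"fingers": 0.3},{"dr": [0,0,0],"slide": [0,1,146],"fingers": 0.3},{"dr": [0,0,0],"slide": [0,1,146],"fingers": 0.3},{"dr": [0,0,0],"slide": [0,1,146],"fingers": 0.3}])

```text
time_s: 11.05
position: [0.5716, 0.2276, 0.0046]
eef_rot: [0.557, 3.089, 0.002]
wrist_force: [-0.8, -0.9, 4.9]
finger_gap: 0.513
grasp_force: 60.1
```

Emit:
step_arm(plan=[{"dr": [0,0,0],"slide": [0,0,-5],"fingers": 0.3},{"dr": [0,0,0],"slide": [0,0,-15],"fingers": 0.3},{"dr": [0,0,0],"slide": [0,0,-35],"fingers": 0.3},{"dr": [0,0,0],"slide": [0,0,-65],"fingers": 0.3},{"dr": [0,0,0],"slide": [0,0,-100],"fingers": 0.3},{"dr": [0,0,0],"slide": [0,0,-130],"fingers": 0.3},{"dr": [0,0,0],"slide": [0,0,-146],"fingers": 0.3},{"dr": [0,0,0],"slide": [0,0,-146],"fingers": 0.3},{"dr": [0,0,0],"slide": [0,0,-146],"fingers": 0.3}])

```text
time_s: 11.95
position: [0.5694, 0.2271, 0.1475]
eef_rot: [-0.557, -3.091, 0.001]
wrist_force: [0.5, -0.3, -2.0]
finger_gap: 0.512
grasp_force: 61.3
```

Run:
```python
from h import *
go(.565,.0075,.15)
```

```text
t 11.95 pos [0.5694 0.2271 0.1475] slide [ -72.6 -207.3   -2.5] dr [-0.03 -0.04 -0.  ] yaxis [ 0.349  0.937 -0.001] F [ 0.5 -0.3 -2. ] gap 0.512 g 61.3
```

Emit:
step_arm(plan=[{"dr": [0,0,0],"slide": [-5,-12,-1],"fingers": 0.3},{"dr": [0,0,0],"slide": [-14,-40,-2.5],"fingers": 0.3},{"dr": [0,0,0],"slide": [-28,-80,-2.5],"fingers": 0.3},{"dr": [0,0,0],"slide": [-42,-120,-2.5],"fingers": 0.3},{"dr": [0,0,0],"slide": [-56,-160,-2.5],"fingers": 0.3},{"dr": [0,0,0],"slide": [-67,-192,-2.5],"fingers": 0.3},{"dr": [0,0,0],"slide": [-72.5,-207,-2.5],"fingers": 0.3},{"dr": [0,0,0],"slide": [-72.5,-207,-2.5],"fingers": 0.3},{"dr": [0,0,0],"slide": [-72.5,-207,-2.5],"fingers": 0.3},{"dr": [0,0,0],"slide": [-72.5,-207,-2.5],"fingers": 0.3}])

```text
time_s: 12.95
position: [0.5653, 0.009, 0.1502]
eef_rot: [-0.556, -3.091, -0.001]
wrist_force: [-0.1, 0.1, -2.1]
finger_gap: 0.516
grasp_force: 61.3
```

Run:
```python
from h import *
d=snap('wrist'); save(d,'w6.png')
h=cv2.cvtColor(d['img'],cv2.COLOR_RGB2HSV); X=cloud(d)
print('green');ring(d,(h[...,0]>45)&(h[...,0]<85)&(h[...,1]>120)&(h[...,2]>60),.05)
m=(X[...,2]>.14)&(X[...,2]<.17)&(h[...,1]<60)&(h[...,2]>90); m[:250]=0;m[370:]=0;m[:,:262]=0;m[:,374:]=0
print('steel z',np.nanpercentile(X[m][:,2],[10,50,90]));ring(d,m,.156)
m=(X[...,2]>.067)&(X[...,2]<.085)&(np.hypot(X[...,0]-.53,X[...,1]-.022)<.02)
ys=np.argwhere(m).mean(0); print(m.sum(),'pin',ys,ray(d,[ys[::-1]],.07))
go(.5285,.021,.15)
```

```text
green
fit [0.5275 0.0216] r 0.0231 enc [0.5275 0.0216] 0.0237 bb (278, 152, 71, 71)
steel z [0.15336279 0.15522368 0.15602826]
fit [0.5633 0.0102] r 0.0234 enc [0.5631 0.0099] 0.0246 bb (263, 252, 108, 111)
152 pin [194.48026316 312.82236842] [[0.52910131 0.02070133 0.07      ]]
t 13.0 pos [0.5654 0.0092 0.1504] slide [38.7 -1.8  0.4] dr [ 0.01 -0.05  0.  ] yaxis [0.348 0.938 0.   ] F [-0.2  0.4 -1. ] gap 0.512 g 61.3
```

View pics/w6.png

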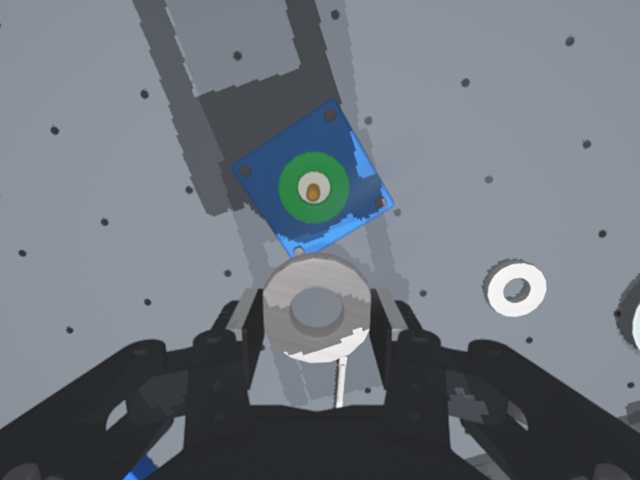

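The steel ring is gripped at (317,307) and the green ring is around the pin at (313,188). I'll move over and lower.

Emit:
step_arm(plan=[{"dr": [0,0,0],"slide": [15,0,0],"fingers": 0.3},{"dr": [0,0,0],"slide": [32,-1.5,0],"fingers": 0.3},{"dr": [0,0,0],"slide": [38.5,-2,0],"fingers": 0.3},{"dr": [0,0,0],"slide": [38.5,-2,10],"fingers": 0.3},{"dr": [0,0,0],"slide": [38.5,-2,30],"fingers": 0.3},{"dr": [0,0,0],"slide": [38.5,-2,60],"fingers": 0.3},{"dr": [0,0,0],"slide": [38.5,-2,80],"fingers": 0.3},{"dr": [0,0,0],"slide": [38.5,-2,88],"fingers": 0.3},{"dr": [0,0,0],"slide": [38.5,-2,92],"fingers": 0.3},{"dr": [0,0,0],"slide": [38.5,-2,94],"fingers": 0.3},{"dr": [0,0,0],"slide": [38.5,-2,94],"fingers": 0.3},{"dr": [0,0,0],"slide": [38.5,-2,94],"fingers": 0.3}])

```text
time_s: 14.2
position: [0.5298, 0.0194, 0.0579]
eef_rot: [0.557, 3.09, 0.0]
wrist_force: [-0.1, 0.2, -0.3]
finger_gap: 0.511
grasp_force: 61.4
```

Run:
```python
from h import *
d=snap('wrist'); 
save({'img':cv2.resize(d['img'][230:390,240:400],None,fx=3,fy=3)},'c7.png')
h=cv2.cvtColor(d['img'],cv2.COLOR_RGB2HSV);X=cloud(d)
m=(X[...,2]>.04)&(X[...,2]<.075)&(h[...,1]<60)&(h[...,2]>70); m[:250]=0;m[370:]=0;m[:,:264]=0;m[:,372:]=0
print('steel z',np.nanpercentile(X[m][:,2],[10,50,90]))
go(.5285,.021,.0546)
```

```text
steel z [0.0601432  0.06286572 0.06369648]
t 14.25 pos [0.5297 0.0194 0.0578] slide [1.7 1.1 3.2] dr [ 0.03  0.11 -0.  ] yaxis [0.349 0.937 0.   ] F [ 0.6  0.3 -1.4] gap 0.511 g 61.4
```

View pics/c7.png

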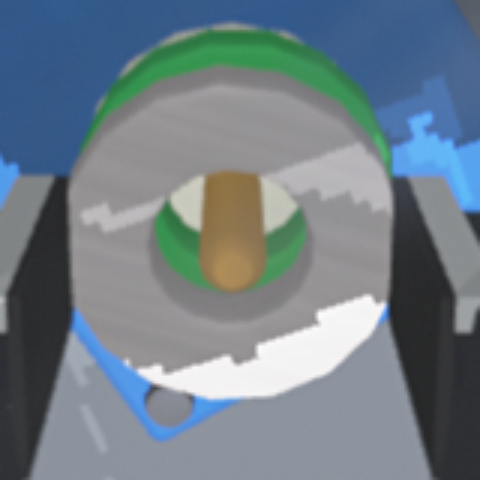

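Run:
```python
from h import *
d=np.load('/tmp/wrist.npz')
f=lambda p,z:(ray(d,[(240+p[0]/3,230+p[1]/3)],z)[0]@np.array([[-.937,.349],[.349,.937],[0,0]]))*1e3
print('pin tip',f((235,270),.07),'hole',(f((231,172),.0625)+f((231,322),.0625))/2,(f((150,245),.0625)+f((310,245),.0625))/2,'steel low edge',f((231,67),.0525),'green edges',f((231,28),.04),'outer bottom',f((231,398),.0625),'outer top',f((231,85),.0625))
```

```text
pin tip [-488.76441756  204.29487831] hole [-489.33292509  203.79031583] [-488.82065224  203.65422253] steel low edge [-466.37094396  203.82264597] green edges [-463.94417076  203.85194779] outer bottom [-512.55459089  203.7803522 ] outer top [-465.87203533  203.80020716]
```

Emit:
step_arm(plan=[{"dr": [0,0,0],"slide": [1,0.3,1],"fingers": 0.3},{"dr": [0,0,0],"slide": [1,0.3,2],"fingers": 0.3},{"dr": [0,0,0],"slide": [1,0.3,2.5],"fingers": 0.3},{"dr": [0,0,0],"slide": [1,0.3,2.5],"fingers": 0.3}])

```text
time_s: 14.65
position: [0.5281, 0.0202, 0.0547]
eef_rot: [0.557, 3.092, 0.0]
wrist_force: [-1.8, 0.7, 1.4]
finger_gap: 0.512
grasp_force: 61.8
```

Emit:
step_arm(plan=[{"dr": [0,0,0],"slide": [0,0,0],"fingers": 0.6},{"dr": [0,0,0],"slide": [0,0,0],"fingers": 0.8},{"dr": [0,0,0],"slide": [0,0,0],"fingers": 0.9},{"dr": [0,0,0],"slide": [0,0,0],"fingers": 1},{"dr": [0,0,0],"slide": [0,0,0],"fingers": 1},{"dr": [0,0,0],"slide": [0,0,0],"fingers": 1},{"dr": [0,0,0],"slide": [0,0,-10],"fingers": 1},{"dr": [0,0,0],"slide": [0,0,-35],"fingers": 1},{"dr": [0,0,0],"slide": [0,0,-70],"fingers": 1},{"dr": [0,0,0],"slide": [0,0,-95],"fingers": 1},{"dr": [0,0,0],"slide": [0,0,-95],"fingers": 1},{"dr": [0,0,0],"slide": [0,0,-95],"fingers": 1}])

```text
time_s: 15.85
position: [0.5286, 0.0201, 0.1504]
eef_rot: [0.557, 3.09, 0.0]
wrist_force: [-1.0, 0.2, 1.0]
finger_gap: 1.003
grasp_force: 0.0
```

Run:
```python
from h import *
d=snap('wrist'); save(d,'w8.png')
h=cv2.cvtColor(d['img'],cv2.COLOR_RGB2HSV);X=cloud(d)
m=(X[...,2]>.054)&(X[...,2]<.065)&(np.hypot(X[...,0]-.53,X[...,1]-.022)<.04)
print('steel z',np.nanpercentile(X[m][:,2],[10,50,90]));ring(d,m,.06)
m=(X[...,2]>.067)&(X[...,2]<.085)&(np.hypot(X[...,0]-.53,X[...,1]-.022)<.02)
ys=np.argwhere(m).mean(0); print(m.sum(),'pin',ys,ray(d,[ys[::-1]],.07))
go(.4354,.2233,.15)
```

```text
steel z [0.05863847 0.0597938  0.06071401]
fit [0.5271 0.0211] r 0.0234 enc [0.5271 0.0213] 0.0242 bb (281, 211, 71, 70)
141 pin [253.5177305  316.58156028] [[0.52862553 0.02074677 0.07      ]]
t 15.9 pos [0.5276 0.0202 0.1491] slide [157.4 158.1  -0.8] dr [-0.   -0.02 -0.  ] yaxis [ 0.349  0.937 -0.   ] F [-0.5 -0.6  0.1] gap 0.999 g 0.0
```

Emit:
step_arm(plan=[{"dr": [0,0,0],"slide": [20,20,0],"fingers": 1},{"dr": [0,0,0],"slide": [52,52,0],"fingers": 1},{"dr": [0,0,0],"slide": [84,84,0],"fingers": 1},{"dr": [0,0,0],"slide": [116,116,0],"fingers": 1},{"dr": [0,0,0],"slide": [142,142,0],"fingers": 1},{"dr": [0,0,0],"slide": [157,158,0],"fingers": 1},{"dr": [0,0,0],"slide": [157,158,0],"fingers": 1},{"dr": [0,0,0],"slide": [157,158,0],"fingers": 1},{"dr": [0,0,0],"slide": [157,158,0],"fingers": 1}])

```text
time_s: 16.8
position: [0.436, 0.2221, 0.1486]
eef_rot: [-0.558, -3.091, 0.002]
wrist_force: [0.5, -0.4, -0.3]
finger_gap: 0.999
grasp_force: 0.0
```

Run:
```python
from h import *
d=snap('wrist'); save(d,'w9.png')
h=cv2.cvtColor(d['img'],cv2.COLOR_RGB2HSV);X=cloud(d)
red=((h[...,0]<8)|(h[...,0]>172))&(h[...,1]>120)
t=red&(X[...,2]>.039)&(X[...,2]<.05); print('top');ring(d,t,.044)
t=red&(X[...,2]>.004)&(X[...,2]<.014); print('flange');ring(d,t,.01)
go(.4354,.2233,.014)
```

```text
top
fit [0.4337 0.2226] r 0.0134 enc [0.4337 0.2228] 0.014 bb (296, 222, 39, 39)
flange
fit [0.4342 0.2224] r 0.0217 enc [0.4336 0.2226] 0.025 bb (285, 199, 62, 60)
t 16.85 pos [0.4362 0.222  0.1488] slide [  1.1   1.  134.8] dr [-0.05 -0.03 -0.  ] yaxis [ 0.35   0.937 -0.001] F [-0.3 -0.5 -0.1] gap 0.996 g 0.0
```

Emit:
step_arm(plan=[{"dr": [0,0,0],"slide": [2,0,40],"fingers": 1},{"dr": [0,0,0],"slide": [2,0,80],"fingers": 1},{"dr": [0,0,0],"slide": [2,0,110],"fingers": 1},{"dr": [0,0,0],"slide": [2,0,125],"fingers": 1},{"dr": [0,0,0],"slide": [2,0,130],"fingers": 1},{"dr": [0,0,0],"slide": [2,0,130],"fingers": 0.7},{"dr": [0,0,0],"slide": [2,0,130],"fingers": 0.4},{"dr": [0,0,0],"slide": [2,0,130],"fingers": 0.2},{"dr": [0,0,0],"slide": [2,0,130],"fingers": 0.1},{"dr": [0,0,0],"slide": [2,0,130],"fingers": 0.1},{"dr": [0,0,0],"slide": [2,0,130],"fingers": 0.1},{"dr": [0,0,0],"slide": [2,0,130],"fingers": 0.1},{"dr": [0,0,0],"slide": [2,0,130],"fingers": 0.1},{"dr": [0,0,0],"slide": [2,0,130],"fingers": 0.1}])

```text
time_s: 18.25
position: [0.4354, 0.2241, 0.0207]
eef_rot: [0.557, 3.09, 0.002]
wrist_force: [-0.8, -0.4, 6.7]
finger_gap: 0.3
grasp_force: 59.3
```

Emit:
step_arm(plan=[{"dr": [0,0,0],"slide": [0,0,-5],"fingers": 0.1},{"dr": [0,0,0],"slide": [0,0,-15],"fingers": 0.1},{"dr": [0,0,0],"slide": [0,0,-35],"fingers": 0.1},{"dr": [0,0,0],"slide": [0,0,-65],"fingers": 0.1},{"dr": [0,0,0],"slide": [0,0,-100],"fingers": 0.1},{"dr": [0,0,0],"slide": [0,0,-122],"fingers": 0.1},{"dr": [0,0,0],"slide": [0,0,-130],"fingers": 0.1},{"dr": [0,0,0],"slide": [0,0,-130],"fingers": 0.1},{"dr": [0,0,0],"slide": [0,0,-130],"fingers": 0.1}])

```text
time_s: 19.15
position: [0.4334, 0.2235, 0.1482]
eef_rot: [-0.557, -3.09, 0.001]
wrist_force: [-0.4, -0.1, -1.0]
finger_gap: 0.31
grasp_force: 59.0
```

Run:
```python
from h import *
d=snap('wrist'); save(d,'w10.png')
h=cv2.cvtColor(d['img'],cv2.COLOR_RGB2HSV);X=cloud(d)
red=((h[...,0]<8)|(h[...,0]>172))&(h[...,1]>120)
z=X[red][:,2]; print(np.histogram(z[~np.isnan(z)],bins=np.arange(.11,.2,.005)))
for zz in(.14,.174):
  t=red&(abs(X[...,2]-zz)<.008); ring(d,t,zz)
go(.565,.0075,.15)
```

```text
(array([   0,    0,    0,    2,  205, 2899,  217,  262,  261,  298,  331,
        471, 3802,    0,    0,    0,    0]), array([0.11 , 0.115, 0.12 , 0.125, 0.13 , 0.135, 0.14 , 0.145, 0.15 ,
       0.155, 0.16 , 0.165, 0.17 , 0.175, 0.18 , 0.185, 0.19 , 0.195]))
fit [0.4249 0.227 ] r 0.0179 enc [0.4303 0.2251] 0.0239 bb (263, 242, 108, 56)
fit [0.4305 0.2251] r 0.0134 enc [0.4304 0.2251] 0.0144 bb (280, 294, 74, 74)
t 19.2 pos [0.433  0.2234 0.1477] slide [-199.  -156.2   -2.5] dr [-0.1  -0.13 -0.  ] yaxis [ 0.349  0.937 -0.002] F [-0.5 -0.3 -2. ] gap 0.305 g 59.0
```

Cap held level, underside about 20.5 mm below the TCP. I'll carry it over the pin.

Emit:
step_arm(plan=[{"dr": [0,0,0],"slide": [-10,-10,0],"fingers": 0.1},{"dr": [0,0,0],"slide": [-34,-33,0],"fingers": 0.1},{"dr": [0,0,0],"slide": [-64,-62,0],"fingers": 0.1},{"dr": [0,0,0],"slide": [-94,-92,0],"fingers": 0.1},{"dr": [0,0,0],"slide": [-124,-121,0],"fingers": 0.1},{"dr": [0,0,0],"slide": [-150,-146,0],"fingers": 0.1},{"dr": [0,0,0],"slide": [-161.5,-157.5,0],"fingers": 0.1},{"dr": [0,0,0],"slide": [-161.5,-157.5,10],"fingers": 0.1},{"dr": [0,0,0],"slide": [-161.5,-157.5,30],"fingers": 0.1},{"dr": [0,0,0],"slide": [-161.5,-157.5,44],"fingers": 0.1},{"dr": [0,0,0],"slide": [-161.5,-157.5,48],"fingers": 0.1},{"dr": [0,0,0],"slide": [-161.5,-157.5,48],"fingers": 0.1},{"dr": [0,0,0],"slide": [-161.5,-157.5,48],"fingers": 0.1}])

```text
time_s: 20.5
position: [0.5307, 0.0202, 0.1017]
eef_rot: [0.556, 3.091, 0.0]
wrist_force: [1.0, 0.1, -0.6]
finger_gap: 0.306
grasp_force: 59.1
```

Run:
```python
from h import *
go(.5297,.0196,.0985)
d=snap('side')
h=cv2.cvtColor(d['img'],cv2.COLOR_RGB2HSV)
# pixel where pin_tip should be, and crop
for X in([.5286,.0208,.07],[.5286,.0208,.06]):
    print(cv2.projectPoints(np.array([X]),cv2.Rodrigues(d['R'])[0],d['t'],K(d),np.array(d['dist'],float))[0].ravel())
save({'img':cv2.resize(d['img'][170:270,290:410],None,fx=6,fy=6,interpolation=cv2.INTER_CUBIC)},'c11.png')
```

```text
t 20.5 pos [0.5307 0.0202 0.1017] slide [ 0.8 -1.   3.2] dr [ 0.01  0.03 -0.  ] yaxis [0.348 0.937 0.   ] F [ 1.   0.1 -0.6] gap 0.306 g 59.1
[345.43587495 226.20965623]
[345.29536468 229.28414389]
```

View pics/c11.png

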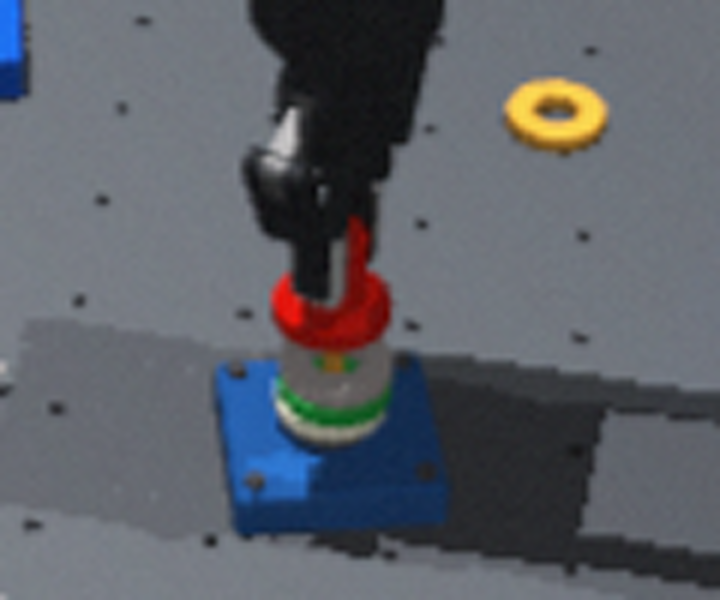

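The side crop shows the discs stacked and the cap directly above the pin. Lowering gently and checking force.

Emit:
step_arm(plan=[{"dr": [0,0,0],"slide": [0.8,-0.5,4],"fingers": 0.1},{"dr": [0,0,0],"slide": [0.8,-0.5,8],"fingers": 0.1},{"dr": [0,0,0],"slide": [0.8,-0.5,10],"fingers": 0.1},{"dr": [0,0,0],"slide": [0.8,-0.5,12],"fingers": 0.1},{"dr": [0,0,0],"slide": [0.8,-0.5,13],"fingers": 0.1},{"dr": [0,0,0],"slide": [0.8,-0.5,13],"fingers": 0.1}])

```text
time_s: 21.15
position: [0.5295, 0.0195, 0.0881]
eef_rot: [-0.557, -3.091, 0.0]
wrist_force: [-0.8, 0.2, -1.4]
finger_gap: 0.306
grasp_force: 59.1
```

Emit:
step_arm(plan=[{"dr": [0,0,0],"slide": [0,0,1],"fingers": 0.1},{"dr": [0,0,0],"slide": [0,0,2],"fingers": 0.1},{"dr": [0,0,0],"slide": [0,0,3],"fingers": 0.1},{"dr": [0,0,0],"slide": [0,0,3],"fingers": 0.1}])

```text
time_s: 21.55
position: [0.5295, 0.0196, 0.0851]
eef_rot: [-0.557, -3.091, 0.0]
wrist_force: [0.4, -0.4, -1.2]
finger_gap: 0.303
grasp_force: 59.1
```

The pin is in the socket with no force. Seating the cap.

Emit:
step_arm(plan=[{"dr": [0,0,0],"slide": [0,0,1.5],"fingers": 0.1},{"dr": [0,0,0],"slide": [0,0,3],"fingers": 0.1},{"dr": [0,0,0],"slide": [0,0,4],"fingers": 0.1},{"dr": [0,0,0],"slide": [0,0,5],"fingers": 0.1},{"dr": [0,0,0],"slide": [0,0,5],"fingers": 0.1},{"dr": [0,0,0],"slide": [0,0,5],"fingers": 0.1},{"dr": [0,0,0],"slide": [0,0,5],"fingers": 0.1}])

```text
time_s: 22.25
position: [0.5297, 0.0195, 0.0807]
eef_rot: [0.557, 3.092, -0.0]
wrist_force: [-2.0, -0.8, 3.8]
finger_gap: 0.304
grasp_force: 59.5
```

Emit:
step_arm(plan=[{"dr": [0,0,0],"slide": [0,0,1.5],"fingers": 0.1},{"dr": [0,0,0],"slide": [0,0,3],"fingers": 0.1},{"dr": [0,0,0],"slide": [0,0,4.5],"fingers": 0.1},{"dr": [0,0,0],"slide": [0,0,6],"fingers": 0.1},{"dr": [0,0,0],"slide": [0,0,7.5],"fingers": 0.1},{"dr": [0,0,0],"slide": [0,0,8.5],"fingers": 0.1},{"dr": [0,0,0],"slide": [0,0,8.5],"fingers": 0.1},{"dr": [0,0,0],"slide": [0,0,8.5],"fingers": 0.1}])

```text
time_s: 23.05
position: [0.5298, 0.0195, 0.0727]
eef_rot: [0.557, 3.091, -0.0]
wrist_force: [-4.3, 0.0, 9.2]
finger_gap: 0.307
grasp_force: 60.3
```

Emit:
step_arm(plan=[{"dr": [0,0,0],"slide": [0,0,1],"fingers": 0.1},{"dr": [0,0,0],"slide": [0,0,2],"fingers": 0.1},{"dr": [0,0,0],"slide": [0,0,2],"fingers": 0.1},{"dr": [0,0,0],"slide": [0,0,2],"fingers": 0.1},{"dr": [0,0,0],"slide": [0,0,2],"fingers": 0.1}])

```text
time_s: 23.55
position: [0.5303, 0.0194, 0.0726]
eef_rot: [0.557, 3.091, -0.001]
wrist_force: [-9.8, 0.7, 21.6]
finger_gap: 0.304
grasp_force: 61.5
```

Run:
```python
from h import *
go(.5297,.0195,.0725)
d=snap('wrist'); h=cv2.cvtColor(d['img'],cv2.COLOR_RGB2HSV);X=cloud(d)
red=((h[...,0]<8)|(h[...,0]>172))&(h[...,1]>120)
t=red&(X[...,2]>.085)&(X[...,2]<.11);print('cap top z',np.nanmedian(X[t][:,2]),'flange z',np.nanmedian(X[red&(X[...,2]<.072)][:,2]));ring(d,t,.096)
```

```text
t 23.55 pos [0.5303 0.0194 0.0726] slide [ 0.6 -0.1  0.1] dr [-0.01  0.07  0.  ] yaxis [ 0.349  0.937 -0.   ] F [-9.8  0.7 21.6] gap 0.304 g 61.5
cap top z 0.0956154765201185 flange z 0.061967570932310374
fit [0.5277 0.0208] r 0.0143 enc [0.5279 0.0213] 0.0156 bb (280, 289, 74, 79)
```

Force rose to 21.6 N with no further travel, and the cap top is at 95.6 mm (96 expected). It's at the stop.

```bash
python3 -c "
from cell import arm
print(arm.job_done())"
```

```text
the job is handed in; nothing more can be done
None
```

I stacked the spacer and steel disc on the platen, seated the cap over the pin, and handed the job in at about 23.6 s with the fingers still pressing the cap to the platen's stop at about 22 N; the hand-in returned no verdict.

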